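# Set up the bench jolley and hold its profile arm at depth

### The job

Set the bench jolley up for the small cup: with its sprung profile arm left up, nest the blue reducing cup in the steel cup-head and the small plaster mould in the reducing cup, both upright and fully home, set down rather than dropped. Then bring the profile arm down by its handle until the red pointer stands in the green band, the blade inside the mould but not pressing on it, and keep holding it there so that the depth stop can be locked: you finish while holding, do not let go. Leave the large plaster mould and the two bisque cups where they are.

Things in the scene. Friction and masses are not known exactly. Their poses are not given: they have to be found in the camera images.
- jolley: bench jolley (cup-forming machine), green cast base 275 x 150 x 22 mm fixed to the table. Origin on the table under the cup-head's axis; x points from the cup-head to the arm's hinge (its back), y to its left, z up. A stop stud with brass collars, 102 mm high, stands at x = 88 mm, between cup-head and hinge
- hinge_pin (a point): middle of the arm's hinge pin, which lies along the jolley's y at x = 140, z = 100 mm. The hinge bracket and a white depth sector with a green band on its rim (radius 55 mm, at y = +47 mm) stand round it, up to z = 155 mm; a red pointer turns with the arm over the sector's rim
- profile_arm (a joint): angle of the sprung profile arm: 0 = parked up (80 degrees above level), grows as it comes down to the front, 1.40 = level, 1.48 = end of travel. Green band: 1.31 to 1.39, middle 1.35. A spring drives it back to 0, 3 N at the handle when parked, about 8 N in the band; let go, it flies up. Over the nested mould the blade touches the mould's floor at about 1.40
- handle_left (a point): centre of the left black grip (18 mm diameter, 52 mm long) of the cross handle, a round bar that stays parallel to the jolley's y; this grip is at y = +38 mm. Fingers pointing down and closed across it can follow it. With e = 1.40 - joint the bar lies in the jolley's frame at x = 140 - 215 cos e + 40 sin e, z = 100 + 215 sin e + 40 cos e (mm)
- handle_right (a point): centre of the right grip of the cross handle, at the jolley's y = -38 mm, same size as the left; the arm joins the bar between the grips. Both are at x = 143, z = 319 mm in the jolley's frame when parked, and at x = -73, z = 151 mm in the middle of the band
- blade_tip (a point): lower end of the steel profile blade (14 mm wide, 4 mm thick) under the arm. In the middle of the band it is inside the nested mould, about 8 mm above the mould's floor; when parked, blade and arm stay more than 55 mm behind the cup-head's axis
- cup_head_seat (a point): centre of the inner floor of the cup-head, a dark steel cup on the jolley, 36 mm above the table. Inside it is 86 mm across at the floor and 93 mm at the rim, which is 66 mm above the table and 107 mm across outside. It turns freely on its bearing (no matter). The reducing cup's origin comes to lie here when home
- reducing_cup: bright blue nylon open cup, 58 mm high, outside 83 mm across at the foot, 91 mm at 34 mm height, 92 mm at the rim, wall 12 mm (pinch it at the rim), floor 6 mm, 0.19 to 0.31 kg, upright on the table. Origin at the centre of its underside, z up. Home in the cup-head it has 1.5 mm to spare all round; its rim is then 94 mm above the table, 28 mm above the cup-head's
- reducing_cup_seat (a point): centre of the reducing cup's inner floor, 6 mm above its origin; inside it is 59 mm across at the floor and 68 mm at the rim. The small mould's origin comes to lie here when home
- small_mould: small white plaster cup mould, 82 mm high, outside 56 mm across at the foot, 64 mm at 56 mm height, 65 mm at the rim, wall 10 mm, floor 10 mm, 0.14 to 0.23 kg, upright. Origin at the centre of its underside, z up. Grasp it across the rim or pinch its wall; home in the reducing cup its rim is 30 mm above that cup's rim and 124 mm above the table
- large_mould: large white plaster mould, 72 mm high, 94 mm across the rim, 0.42 kg; not wanted today, leave it. Origin at the centre of its underside
- bisque_cup_0: unglazed beige cup, 68 mm across, 62 mm high; leave it. Origin at the centre of its underside
- bisque_cup_1: unglazed beige cup, 62 mm across, 55 mm high; leave it. Origin at the centre of its underside

How it is judged:
On the way:
1. reducing cup fully home in the cup-head and small mould fully home in it, both let go, with the profile arm still up (z of reducing_cup in the frame of cup_head_seat between -0.004 and 0.004 m and horizontal distance between reducing_cup and cup_head_seat below 0.005 m and angle between reducing_cup's own z axis and vertical below 0.07 rad and z of small_mould in the frame of reducing_cup_seat between -0.004 and 0.004 m and horizontal distance between small_mould and reducing_cup_seat below 0.005 m and angle between small_mould's own z axis and vertical below 0.08 rad and contact force between the fingers and reducing_cup below 0.1 N and contact force between the fingers and small_mould below 0.1 N and value of joint profile_arm below 0.3 rad), for 0.2 s.
At the end, for the whole second after the job is handed in: Reducing cup within 4 mm of home in the cup-head, small mould within 4 mm of home in the reducing cup, both within 5 mm of centre, upright to 0.07 rad and not gripped; arm still at 1.305 to 1.395 rad, pushed by the robot with over 2 N, blade in the mould and not pressing on it (z of reducing_cup in the frame of cup_head_seat between -0.004 and 0.004 m and horizontal distance between reducing_cup and cup_head_seat below 0.005 m and angle between reducing_cup's own z axis and vertical below 0.07 rad and z of small_mould in the frame of reducing_cup_seat between -0.004 and 0.004 m and horizontal distance between small_mould and reducing_cup_seat below 0.005 m and angle between small_mould's own z axis and vertical below 0.08 rad and contact force between the fingers and reducing_cup below 0.1 N and contact force between the fingers and small_mould below 0.1 N and value of joint profile_arm between 1.305 and 1.395 rad and velocity of joint profile_arm between -0.1 and 0.1 rad/s and horizontal distance between blade_tip and small_mould below 0.018 m and contact force between jolley and small_mould below 1.5 N and contact force between any of the fingers, the arm and jolley above 2 N); the arm keeps its last pose, push and grip.
It fails at once if the reducing cup or the small mould is let go more than 20 mm above its seat ((horizontal distance between reducing_cup and cup_head_seat below 0.035 m and z of reducing_cup in the frame of cup_head_seat between 0.02 and 0.25 m and contact force between each of the fingers, the arm and reducing_cup below 0.02 N) or (horizontal distance between small_mould and reducing_cup_seat below 0.035 m and z of small_mould in the frame of reducing_cup_seat between 0.02 and 0.25 m and contact force between each of the fingers, the arm and small_mould below 0.02 N)).
It fails at once if the blade or the arm is pressed hard (over 8 N) on the small mould (contact force between jolley and small_mould above 8 N).
It fails at once if the large plaster mould, the first bisque cup, the second bisque cup is moved by more than 30 mm (distance of any of large_mould, bisque_cup_0, bisque_cup_1 from where it was at the start of the episode above 0.03 m).
It also fails if it takes over 72 s, if anything falls off the work surface, if the arm or the gripper's body presses on something with over 40 N, if the wrist force passes 120 N, or if a joint passes its speed limit or range.

### The arm

A 6-joint arm with a two-finger parallel gripper is mounted at the origin on a cart in front of the work surface, level with it; the furniture and walls round the work are solid. World frame = base frame: x ahead of the robot, y to its left, z up, the work surface at z = 0. Lengths are in m, angles in rad, forces in N, time in s.
With the tool pointing down it reaches from about 0.3 to 1 m from the base axis. Payload 5.1 kg.
Tool frame: the origin (TCP) lies at the very end of the fingers, on their centre line; the grasp point (between the pads) lies 19 mm behind it (manip.grasp_offset is the distance from the TCP to the grasp point, in m); z points along the fingers, y is the line along which they close (so a half turn about z gives the same grasp; the last joint's range is limited). The gripper opens to 95 mm and grips with 3 to 60 N. Pads are 20 mm wide; open, the fingers measure 119 mm over their backs; the gripper's body (75 mm by 180 mm) begins 59 mm behind the grasp point.
Start: joints at [-1.31, 0.124, 1.65, -0, 1.367, -0.083], TCP at [0.219, -0.612, 0.192] pointing down, gripper open.
Joint ranges: [-2.61, 2.61], [-1.02, 2.33], [0.03, 2.71], [-1.35, 4.49], [0.32, 2.68], [-2.91, 2.91]. Speed limits (rad/s): [2.57, 2.57, 3.14, 3.14, 3.14, 3.14].

### API

Orientations are given as a unit quaternion [w, x, y, z].
In Python, from plant import manip gives the robot as it stands.
- The arm moves only by the shell command python3 steer.py 'ROWS'. ROWS is a JSON list of rows, 1 to 12 of them, each of 5 numbers: dx, dy, dz in m, then a turn about the tool's z in rad, then the finger opening in m; each row shifts and turns the commanded pose from where the row before left it, along the tool's axes as they then stand; what a row does not reach is not made up. A row lasts 1/10 s, in which the tool goes at most 0.05 m and 0.15 rad, less where a joint would pass 70% of its speed; a pose out of reach is approached as far as the arm can. The fingers move at their own pace and stop on an object; the grip force is fixed at half the most. Time passes only in rows, so rows that do not move let the fingers close. It prints the time, the measured TCP pose, the force, the opening and the grip force at its end.
- manip.observe(): the state, without advancing time (a new reading comes with each control period).
- manip.grab_frame(name): name is "scene" or "top"; returns a dict with "img" (400x640x3 uint8, blue, green, red), "intrinsics" (3x3 intrinsics, pixels), "T" (4x4, takes a point from camera to world coordinates). Camera axes: x right, y down, z forward; pixel columns grow to the right and rows downward; lengths in m; the calibration is good to about 2 mm. A picture is of the moment at which its call begins. There is no depth.
- manip.job_done(): hands the job in; it is judged then, once.
The state is a dict: "time_s": time; "joint_positions": joint angles; "dq": joint speeds; "joint_torque": joint torques, N m; "tcp_pos": TCP position; "tool_rot": TCP orientation; "contact_force": force on the tool from outside, world axes, zero at the start; "moment": the same for the moment, N m; "grip_width": finger opening in m; "grasp_force": force on a finger pad.
Only numpy, scipy, OpenCV 4.12 (cv2) and the standard library are available. Lean on these libraries where they do the work, as an engineer would, in place of code of your own. Each camera call takes 0.05 s, during which the arm holds its last target. There are 200 camera calls.

## Working session

There is one attempt and no reset: what is moved stays moved. The work goes in short steps, Python scripts to look and compute and a shell command to move; the robot and the scene stay as the last step left them, time stands still between calls to the robot, and variables do not carry over. Pictures are saved under pics/ and viewed, at most 10 in all, crops included, and the job is handed in when it is done.

```bash
ls; mkdir -p pics
python3 - <<'E'
from plant import manip
import cv2,numpy as np
for n in("scene","top"):
    f=manip.grab_frame(n);cv2.imwrite(f"pics/{n}0.png",f["img"]);print(n,f["intrinsics"].tolist(),np.round(f["T"],4).tolist())
o=manip.observe();print({k:np.round(v,4).tolist() for k,v in o.items()})
E
```

```text
pics
plant.py
steer.py
scene [[421.80256678783127, 0.0, 323.40346336841725], [0.0, 421.80256678783127, 196.47981551895515], [0.0, 0.0, 1.0]] [[0.6725, -0.297, 0.6779, -0.382], [-0.7398, -0.2934, 0.6055, -0.9916], [0.019, -0.9087, -0.417, 0.8006], [0.0, 0.0, 0.0, 1.0]]
top [[418.4895960718275, 0.0, 320.210089506651], [0.0, 418.4895960718275, 204.09862577848645], [0.0, 0.0, 1.0]] [[0.0274, -0.9818, 0.1879, 0.3271], [-0.9994, -0.0307, -0.0149, -0.1115], [0.0204, -0.1874, -0.9821, 1.3756], [0.0, 0.0, 0.0, 1.0]]
{'time_s': 0.1, 'joint_positions': [-1.3096, 0.1244, 1.6515, -0.0, 1.3675, -0.0826], 'dq': [-0.0, -0.0022, -0.0024, -0.0014, -0.0002, 0.0008], 'joint_torque': [0.0002, -41.8882, -36.1098, 0.0778, 0.0462, -0.0001], 'tcp_pos': [0.2189, -0.6114, 0.1906], 'tool_rot': [-0.0009, 0.9853, 0.1711, -0.0001], 'contact_force': [-0.9664, -0.1282, -0.8041], 'moment': [0.0077, -0.0562, 0.003], 'grasp_force': 0.0, 'grip_width': 0.0952}
```

View pics/scene0.png

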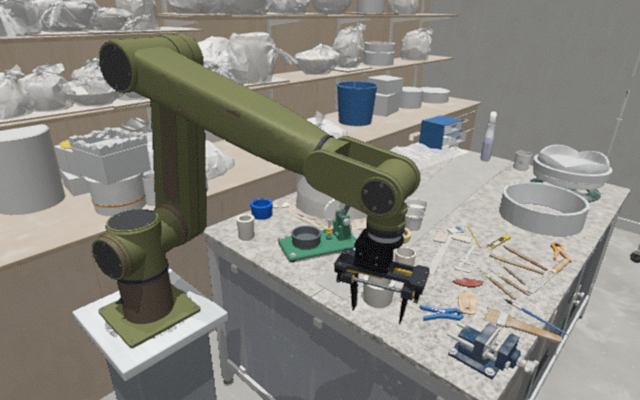

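View pics/top0.png

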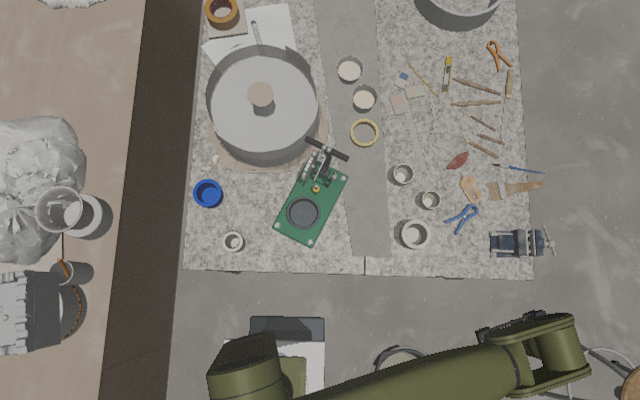

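The scene picture shows the blue cup at (261,208), the mould candidate at (246,226), the cup-head at (306,237), and the large mould near (378,290). The top picture shows the blue cup at (208,193), the small mould at (233,241), the cup-head at (302,212), the handle bar at (305–348,140–158), and the bisque cups and large mould at (401,174), (430,200) and (413,234). I'll zoom in on both.

Run:
```python
import cv2,numpy as np
a=cv2.imread("pics/top0.png")[130:265,185:445];b=cv2.imread("pics/scene0.png")[185:320,220:480]
cv2.imwrite("pics/z1.png",np.vstack([cv2.resize(i,None,fx=2.2,fy=2.2,interpolation=cv2.INTER_CUBIC) for i in(a,b)]))
```

```text
(no output)
```

View pics/z1.png

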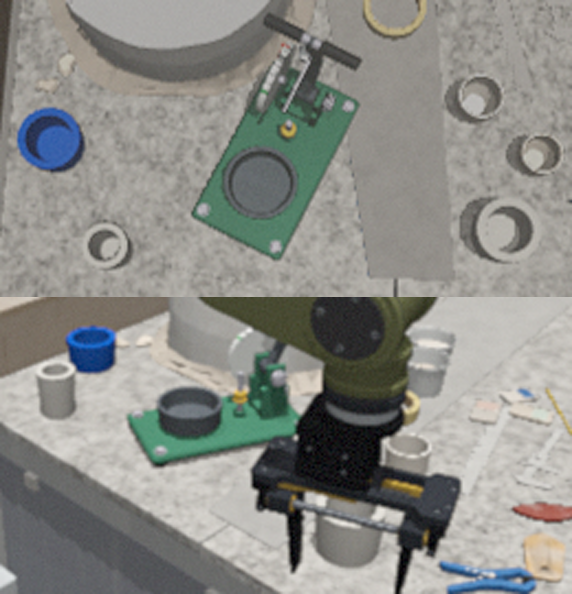

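The zoom confirms that the blue cup, the tall thin mould, the cup-head, the stud and the arm are all as described. Next I'll measure them.

```bash
cat > h.py <<'E'
import cv2,numpy as np
from plant import manip
from scipy.optimize import least_squares
def grab(n):
    f=manip.grab_frame(n); return f
def ray(f,uv):
    uv=np.atleast_2d(uv).astype(float); d=np.c_[uv,np.ones(len(uv))]@np.linalg.inv(f["intrinsics"]).T@f["T"][:3,:3].T
    return f["T"][:3,3],d/np.linalg.norm(d,axis=1)[:,None]
def onz(f,uv,z):
    c,d=ray(f,uv); return c+d*((z-c[2])/d[:,2])[:,None]
def proj(f,p):
    q=(np.atleast_2d(p)-f["T"][:3,3])@f["T"][:3,:3]@f["intrinsics"].T; return q[:,:2]/q[:,2:]
def tri(fa,ua,fb,ub):
    c1,d1=ray(fa,ua);c2,d2=ray(fb,ub);d1,d2=d1[0],d2[0]
    s=np.linalg.lstsq(np.c_[d1,-d2],c2-c1,rcond=None)[0];a,b=c1+s[0]*d1,c2+s[1]*d2
    return (a+b)/2,np.linalg.norm(a-b)
def big(m):
    c=cv2.findContours(m.astype(np.uint8),cv2.RETR_EXTERNAL,cv2.CHAIN_APPROX_NONE)[0]
    return max(c,key=cv2.contourArea)[:,0,:]
def farcircle(f,c,z,r=None):
    "circle in the plane z through the far-side (from camera) contour points"
    p=onz(f,c,z)[:,:2]; cam=f["T"][:2,3]; m=(p.max(0)+p.min(0))/2
    for _ in range(8):
        u=(m-cam)/np.linalg.norm(m-cam); k=(p-m)@u>0
        q=p[k]
        s=least_squares(lambda x:np.linalg.norm(q-x[:2],axis=1)-x[2],[*m,0.04],loss="soft_l1",f_scale=.002).x; m=s[:2]
    return s
E
python3 - <<'E'
from h import *
F={n:grab(n) for n in("top","scene")}
cen={}
for n,f in F.items():
    hsv=cv2.cvtColor(f["img"],cv2.COLOR_BGR2HSV);H,S,V=cv2.split(hsv)
    yx=np.indices(H.shape)
    roi={"top":((yx[1]>185)&(yx[1]<360)&(yx[0]>120)&(yx[0]<262)),"scene":((yx[1]>225)&(yx[1]<365)&(yx[0]>190)&(yx[0]<265))}[n]
    b=(H>100)&(H<130)&(S>150)&roi
    s=farcircle(f,big(b),.058);print(n,"blue",s)
    cen["blue",n]=proj(f,[*s[:2],.058])
    r2={"top":(slice(190,235),slice(280,325)),"scene":(slice(222,252),slice(284,328))}[n]
    d=np.zeros_like(roi);d[r2]=((S<80)&(V<110))[r2]
    d=cv2.morphologyEx(d.astype(np.uint8),cv2.MORPH_CLOSE,np.ones((5,5)))
    s=farcircle(f,big(d),.066);print(n,"head",s,d.sum())
    cen["head",n]=proj(f,[*s[:2],.066])
    if n=="top":
        g=(H>60)&(H<90)&(S>90)&roi
        g=cv2.morphologyEx(g.astype(np.uint8),cv2.MORPH_OPEN,np.ones((5,5)))
        P=onz(f,big(g),.022)[:,:2];rc=cv2.minAreaRect(P.astype(np.float32));print("base",rc,cv2.boxPoints(rc).round(3).tolist())
for k in("blue","head"):print(k,tri(F["top"],cen[k,"top"],F["scene"],cen[k,"scene"]))
z=lambda n,x,y,w,h,s:cv2.resize(F[n]["img"][y:y+h,x:x+w],None,fx=s,fy=s,interpolation=cv2.INTER_CUBIC)
A=np.hstack([z("top",213,222,40,40,7),z("scene",226,205,40,40,7)])
B=np.hstack([z("top",295,120,80,80,3.5),z("scene",276,215,60,60,280/60)])
cv2.imwrite("pics/z2.png",np.vstack([A,B]))
E
```

```text
top blue [0.60613886 0.2337679  0.04238873]
top head [6.40640611e+02 1.24204171e+02 4.00000000e-02] 1030Traceback (most recent call last):
  File "<stdin>", line 19, in <module>
  File "h.py", line 19, in big
    return max(c,key=cv2.contourArea)[:,0,:]
           ~~~^^^^^^^^^^^^^^^^^^^^^^^
ValueError: max() iterable argument is empty
```

Run:
```python
from h import *
F={n:grab(n) for n in("top","scene")}
z=lambda n,x,y,w,h,s:cv2.resize(F[n]["img"][y:y+h,x:x+w],None,fx=s,fy=s,interpolation=cv2.INTER_CUBIC)
A=np.hstack([z("top",213,222,40,40,7),z("scene",226,205,40,40,7)])
B=np.hstack([z("top",295,120,80,80,3.5),z("scene",276,215,60,60,280/60)])
cv2.imwrite("pics/z2.png",np.vstack([A,B]))
hs=cv2.cvtColor(F["top"]["img"],cv2.COLOR_BGR2HSV)
print(hs[212,265:345:2].tolist());print(hs[193,190:228].tolist())
hs=cv2.cvtColor(F["scene"]["img"],cv2.COLOR_BGR2HSV);print(hs[237,280:330:2].tolist())
```

```text
[[20, 14, 160], [23, 14, 149], [17, 16, 142], [22, 17, 164], [26, 11, 168], [20, 14, 166], [24, 15, 165], [54, 28, 92], [75, 94, 119], [74, 84, 127], [72, 86, 122], [94, 17, 106], [45, 8, 61], [99, 16, 111], [105, 19, 108], [96, 12, 109], [86, 18, 112], [90, 16, 110], [103, 16, 109], [100, 14, 106], [99, 23, 113], [100, 20, 112], [103, 16, 111], [101, 19, 106], [80, 15, 103], [98, 19, 108], [48, 21, 62], [94, 19, 107], [73, 92, 125], [72, 88, 127], [75, 89, 126], [76, 85, 126], [75, 90, 111], [17, 15, 158], [18, 16, 156], [26, 11, 160], [26, 13, 154], [19, 12, 169], [19, 12, 172], [20, 13, 172]]
[[24, 16, 163], [18, 19, 158], [118, 25, 150], [109, 213, 170], [109, 174, 174], [109, 181, 165], [110, 161, 119], [113, 109, 68], [113, 119, 79], [113, 118, 80], [115, 118, 82], [112, 134, 99], [111, 166, 146], [110, 174, 176], [109, 177, 173], [109, 176, 170], [109, 178, 172], [109, 172, 173], [109, 173, 171], [108, 189, 169], [110, 169, 172], [109, 171, 171], [109, 168, 172], [110, 170, 171], [110, 162, 173], [109, 178, 168], [109, 166, 172], [110, 168, 168], [109, 171, 173], [109, 172, 173], [110, 168, 165], [113, 142, 106], [115, 55, 79], [90, 6, 119], [21, 16, 158], [30, 13, 139], [21, 17, 147], [17, 14, 165]]
[[150, 1, 177], [133, 9, 204], [81, 18, 180], [75, 96, 151], [75, 104, 152], [76, 118, 149], [76, 84, 73], [102, 27, 96], [115, 23, 122], [103, 18, 130], [100, 24, 125], [106, 26, 128], [104, 26, 126], [105, 28, 129], [104, 26, 128], [103, 28, 126], [100, 24, 125], [103, 28, 129], [101, 31, 116], [99, 23, 78], [76, 106, 96], [76, 113, 151], [77, 108, 154], [75, 126, 101], [76, 93, 124]]
```

View pics/z2.png

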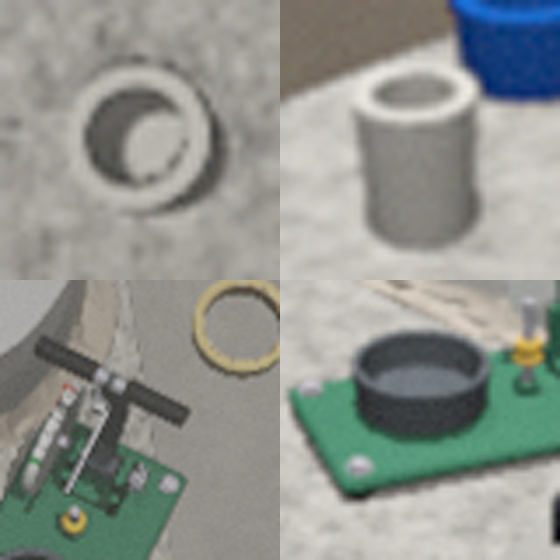

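The mould rim centre is at about (232.3,241.1) in the top view and (245.2,218.1) in the scene view. The cup-head rim centre is at about (306.1,233.2) in the scene view. The bar runs from (305.9,138.4) to (347.2,157.3) in the top view.

```bash
cat >> h.py <<'E'
def farfix(f,c,z,r,lo=0.0):
    p=onz(f,c,z)[:,:2]; cam=f["T"][:2,3]; m=(p.max(0)+p.min(0))/2
    for _ in range(4):
        u=(m-cam)/np.linalg.norm(m-cam); q=p[(p-m)@u>lo*r]
        m=least_squares(lambda x:np.linalg.norm(q-x,axis=1)-r,m,loss="soft_l1",f_scale=.002).x
    return m,np.abs(np.linalg.norm(q-m,axis=1)-r).max()
E
python3 - <<'E'
from h import *
F={n:grab(n) for n in("top","scene")}
cen={};px=1.0/418*1.3/2
for n,f in F.items():
    H,S,V=cv2.split(cv2.cvtColor(f["img"],cv2.COLOR_BGR2HSV))
    box={"top":(slice(120,262),slice(185,360)),"scene":(slice(190,265),slice(225,365))}[n]
    def M(c,b=box,cl=1):
        m=np.zeros(H.shape,np.uint8);m[b]=c[b];return cv2.morphologyEx(m,cv2.MORPH_CLOSE,np.ones((cl,cl)))
    px={"top":.0016,"scene":.0012}[n]
    c=big(M((H>100)&(H<122)&(S>90)))
    m,e=farfix(f,c,.058,.046-px);print(n,"blue",m,e,c.min(0),c.max(0));cen["blue",n]=proj(f,[*m,.058])
    if n=="top":
        d=M((S<50)&(V<132),(slice(193,232),slice(283,322)),3)
        c=big(d);m,e=farfix(f,c,.066,.0535-px);print("head",m,e,c.min(0),c.max(0));cen["head",n]=proj(f,[*m,.066])
        P=onz(f,big(M((H>60)&(H<90)&(S>55),cl=9)),.022)[:,:2]
        rc=cv2.minAreaRect(P.astype(np.float32));print("base",rc)
T,Sc=F["top"],F["scene"]
print("blue",tri(T,cen["blue","top"],Sc,cen["blue","scene"]))
print("head",cen["head","top"],tri(T,cen["head","top"],Sc,[306.1,233.2]))
print("mould",tri(T,[232.3,241.1],Sc,[245.2,218.1]),onz(T,[232.3,241.1],.082),onz(Sc,[245.2,218.1],.082))
b=onz(T,[[305.9,138.4],[347.2,157.3]],.319);print("bar",b.tolist(),b.mean(0))
print("others",onz(T,[[401,174],[430,200],[413,234]],.06).round(3).tolist())
E
```

```text
top blue [0.60588243 0.23260647] 0.0018770730055087809 [193 179] [222 207]
head [ 0.54945299 -0.07675671] 0.0019908767498649435 [286 196] [319 228]
base ((0.593351423740387, -0.09851369261741638), (0.14619463682174683, 0.2682337760925293), 64.43614959716797)
scene blue [0.59838983 0.22344459] 0.005297590376231759 [250 198] [271 218]
blue (array([0.6072682 , 0.2343821 , 0.05129976]), np.float64(8.170149359897545e-05))
head [[302.76549715 212.30864154]] (array([ 0.55188299, -0.07724063,  0.05660213]), np.float64(0.002208860995443867))
mould (array([0.4513272 , 0.137113  , 0.07635085]), np.float64(0.0017861011406014127)) [[0.45008804 0.13658266 0.082     ]] [[0.44548386 0.1277091  0.082     ]]
bar [[0.7051517887081592, -0.08477332791512072, 0.31899999999999995], [0.656777101521963, -0.1950563067081561, 0.31899999999999995]] [ 0.68096445 -0.13991482  0.319     ]
others [[0.687, -0.392, 0.06], [0.603, -0.485, 0.06], [0.492, -0.428, 0.06]]
```

Everything agrees:
- **Jolley:** yaw is about -25.5°, with the head at (0.550,-0.077).
- **Blue cup:** (0.606,0.233).
- **Mould:** (0.450,0.1365).
- **Heights:** the triangulated values are 6–9 mm under nominal, which is just scene-view bias.

I'll turn the tool first so it closes along the jolley's y.

```bash
python3 steer.py '[[0,0,0,0.15,0.05],[0,0,0,0.15,0.05],[0,0,0,0.15,0.05],[0,0,0,0.15,0.05],[0,0,0,0.15,0.05],[0,0,0,0.039,0.05],[0,0,0,0,0.05]]'
cat >> h.py <<'E'
from scipy.spatial.transform import Rotation as R
YAW=np.deg2rad(-25.5);JX=np.array([np.cos(YAW),np.sin(YAW),0]);JY=np.array([-JX[1],JX[0],0])
HEAD=np.array([.550,-.077,0])
def to(p):
    "offset from the present TCP to world point p in tool axes, and tool-x azimuth deg"
    o=manip.observe();w,x,y,z=o["tool_rot"];r=R.from_quat([x,y,z,w]).as_matrix()
    print("tcp",np.round(o["tcp_pos"],4),"go",np.round(r.T@(np.array(p)-o["tcp_pos"]),4),"az",np.rad2deg(np.arctan2(r[1,0],r[0,0])).round(2),"tilt",np.round(r[:2,2],4))
E
python3 -c "
from h import *
to([.5888,.1969,.13])"
```

```text
time_s: 1.1
tcp_pos: [0.219, -0.612, 0.1918]
tool_rot: [-0.0, 0.975, -0.221, 0.0]
contact_force: [-0.6, -0.0, 0.3]
grip_width: 0.0506
grasp_force: 0.0
tcp [ 0.219  -0.612   0.1918] go [-0.0145 -0.8893  0.0618] az -25.5 tilt [0. 0.]
```

```bash
python3 steer.py '[[0,-0.02,0,0,0.05],[0,-0.045,0,0,0.05],[0,-0.045,0,0,0.05],[0,-0.045,0,0,0.05],[0,-0.045,0,0,0.05],[0,-0.045,0,0,0.05],[0,-0.045,0,0,0.05],[0,-0.045,0,0,0.05],[0,-0.045,0,0,0.05],[0,-0.045,0,0,0.05],[0,-0.045,0,0,0.05],[0,-0.045,0,0,0.05]]' >/dev/null; python3 steer.py '[[0,-0.045,0,0,0.05],[0,-0.045,0,0,0.05],[0,-0.045,0,0,0.05],[0,-0.045,0,0,0.05],[0,-0.045,0,0,0.05],[0,-0.045,0,0,0.05],[0,-0.045,0,0,0.05],[0,-0.04,0,0,0.05],[0,-0.02,0,0,0.05],[0,0,0,0,0.05],[0,0,0,0,0.05]]'
python3 -c "
from h import *
to([.5888,.1969,.036])
for n in ('top','scene'): cv2.imwrite(f'pics/{n}1.png',grab(n)['img'])
cv2.imwrite('pics/m1.png',np.vstack([cv2.resize(cv2.imread('pics/top1.png')[130:265,150:410],None,fx=2.2,fy=2.2),cv2.resize(cv2.imread('pics/scene1.png')[150:285,180:440],None,fx=2.2,fy=2.2)]))"
```

```text
time_s: 3.4
tcp_pos: [0.6021, 0.1912, 0.1915]
tool_rot: [0.0, 0.975, -0.22, -0.0]
contact_force: [-1.0, 0.1, -0.3]
grip_width: 0.05
grasp_force: 0.0
tcp [0.6021 0.1912 0.1915] go [-0.0144  0.0004  0.1555] az -25.44 tilt [-0.0007 -0.0006]
```

View pics/m1.png

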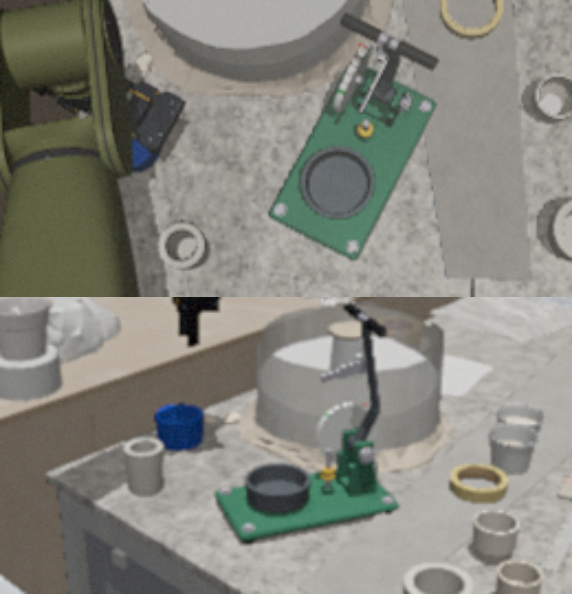

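The gripper is above and beside the blue cup, and the parked arm is in the clear. Descending to pinch.

```bash
python3 steer.py '[[-0.014,0,0.03,0,0.05],[0,0,0.03,0,0.05],[0,0,0.03,0,0.05],[0,0,0.03,0,0.05],[0,0,0.025,0,0.05],[0,0,0.01,0,0.05],[0,0,0,0,0.05],[0,0,0,0,0.05]]'; python3 -c "
from h import *
to([.5888,.1969,.036])"
```

```text
time_s: 4.3
tcp_pos: [0.5906, 0.197, 0.0382]
tool_rot: [-0.0, 0.975, -0.221, 0.001]
contact_force: [1.0, 0.9, 0.3]
grip_width: 0.0501
grasp_force: 0.0
tcp [0.5906 0.197  0.0382] go [-0.0016  0.0009  0.0022] az -25.54 tilt [0.002  0.0004]
```

```bash
python3 steer.py '[[-0.001,0,0.002,0,0.05],[0,0,0,0,0.0],[0,0,0,0,0.0],[0,0,0,0,0.0],[0,0,0,0,0.0],[0,0,0,0,0.0],[0,0,0,0,0.0],[0,0,0,0,0.0]]';python3 steer.py '[[0,0,0,0,0.0],[0,0,-0.02,0,0.0],[0,0,-0.03,0,0.0],[0,0,-0.04,0,0.0],[0,0,-0.03,0,0.0],[0,0,-0.02,0,0.0],[0,0,0,0,0.0],[0,0,0,0,0.0]]'; python3 -c "
from h import *
to(HEAD-.040*JY+np.array([0,0,.176]))
cv2.imwrite('pics/b2.png',np.hstack([cv2.resize(grab('scene')['img'][100:260,150:310],None,fx=2.4,fy=2.4),cv2.resize(grab('top')['img'][130:290,150:310],None,fx=2.4,fy=2.4)]))"
```

```text
time_s: 5.1
tcp_pos: [0.5897, 0.1984, 0.0357]
tool_rot: [-0.001, 0.975, -0.221, 0.001]
contact_force: [0.0, 2.1, 2.5]
grip_width: 0.0017
grasp_force: 0.9
time_s: 5.9
tcp_pos: [0.5884, 0.1975, 0.1739]
tool_rot: [0.0, 0.975, -0.221, -0.0]
contact_force: [0.5, -0.4, -0.9]
grip_width: 0.0005
grasp_force: 0.0
tcp [0.5884 0.1975 0.1739] go [ 0.0836  0.3042 -0.0019] az -25.51 tilt [-0.001  -0.0005]
```

View pics/b2.png

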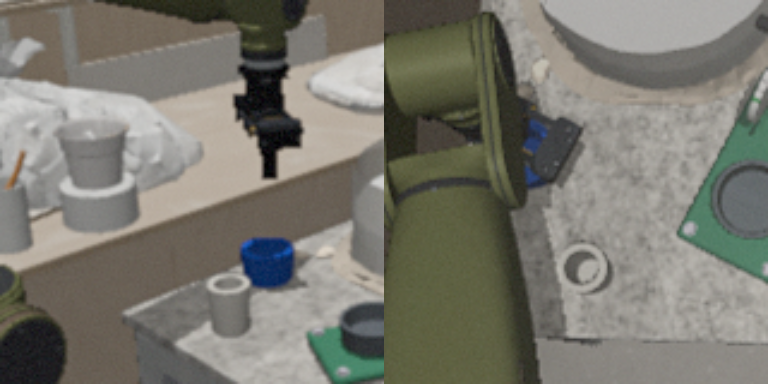

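The blue cup is still on the table, so the pinch missed. I'll check the calibration by comparing where the fingertip appears with where it projects, and measure the cup again.

Run:
```python
from h import *
S,T=grab("scene"),grab("top")
o=manip.observe();print("tcp proj scene",proj(S,o["tcp_pos"]),"seen ~",150+269.5/2.4-.5,100+177.5/2.4-.5)
g=cv2.cvtColor(S["img"],cv2.COLOR_BGR2GRAY)
b=g[160:180,250:275]<60;ys,xs=np.nonzero(b);print("tip rows",ys.max()+160,"cols at tip",xs[ys>=ys.max()-1]+250)
H,Sa,V=cv2.split(cv2.cvtColor(S["img"],cv2.COLOR_BGR2HSV))
m=((H>100)&(H<122)&(Sa>90)).astype(np.uint8);m[:190]=0;m[:,:225]=0;m[230:]=0;m[:,300:]=0
c=big(m);print("scene blue",c.min(0),c.max(0))
for r in range(c[:,1].min(),c[:,1].max()+1):
    x=c[c[:,1]==r][:,0];print(r,x.min(),x.max(),end="; ")
for p in ([.606,.2326],[.598,.2234]):
    a=np.linspace(0,6.28,60)
    q=proj(S,np.c_[p[0]+.046*np.cos(a),p[1]+.046*np.sin(a),0*a+.058]);f=proj(S,np.c_[p[0]+.0415*np.cos(a),p[1]+.0415*np.sin(a),0*a])
    print(p,"rim box",q.min(0),q.max(0),"foot",f.min(0),f.max(0))
```

```text
tcp proj scene [[261.78391595 179.54501515]] seen ~ 261.7916666666667 173.45833333333334
tip rows 174 cols at tip [260 261 262 263 264 260 261 262 263]
scene blue [250 199] [271 219]
199 256 267; 200 253 269; 201 251 270; 202 251 271; 203 250 271; 204 250 271; 205 250 271; 206 250 271; 207 251 271; 208 251 271; 209 251 271; 210 252 271; 211 252 271; 212 252 271; 213 252 271; 214 253 271; 215 254 270; 216 255 270; 217 255 269; 218 255 267; 219 257 265; [0.606, 0.2326] rim box [249.38470321 197.20343739] [272.16593095 206.8846438 ] foot [251.2524188  210.11119875] [271.51549255 219.27040725]
[0.598, 0.2234] rim box [249.26013869 198.43016386] [272.18825434 208.23660597] foot [251.14152163 211.40410837] [271.53339428 220.68011335]
```

Run:
```python
from h import *
S=grab("scene");print(manip.grasp_offset)
p=np.array([.2189,-.6114,.1906]);y=np.array([.337,-.941,0])
for dz in(0,.019,.04):print(dz,proj(S,[p+.053*y+[0,0,dz],p-.053*y+[0,0,dz]]))
i=cv2.imread("pics/scene0.png")
g=cv2.cvtColor(i,cv2.COLOR_BGR2GRAY)
for x0,x1 in((346,362),(396,412)):
    b=g[290:340,x0:x1]<60;ys,xs=np.nonzero(b);print(ys.max()+290,xs[ys==ys.max()]+x0)
a=cv2.resize(i[280:340,340:420],None,fx=5,fy=5,interpolation=cv2.INTER_CUBIC);b=cv2.resize(S["img"][140:200,222:302],None,fx=5,fy=5,interpolation=cv2.INTER_CUBIC)
cv2.imwrite("pics/f.png",np.hstack([a,b]))
```

```text
0.0188
0 [[400.73288519 328.55561988]
 [352.31709528 314.65835283]]
0.019 [[401.61675278 321.35363286]
 [352.740257   307.62315187]]
0.04 [[402.61267052 313.23863167]
 [353.21669537 299.70220927]]
308 [353]
321 [400]
```

View pics/f.png

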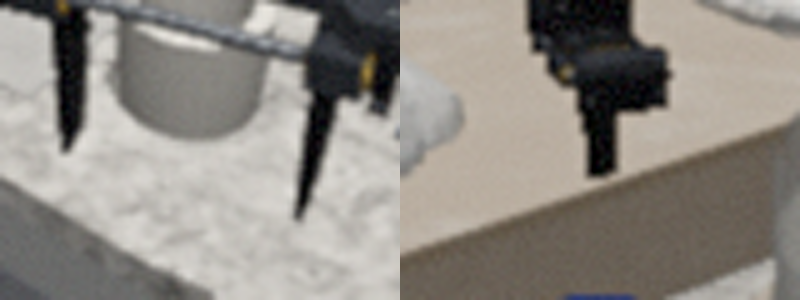

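Both times the fingertips appear about 19 mm higher than the reported TCP, so the first pinch only grazed the rim. I'll go about 18 mm lower, which is safe under either reading, and watch the force.

```bash
python3 steer.py '[[0,0.002,0,0,0.05],[0,0,0.02,0,0.05],[0,0,0.03,0,0.05],[0,0,0.03,0,0.05],[0,0,0.03,0,0.05],[0,0,0.02,0,0.05],[0,0,0.01,0,0.05],[0,0,0.01,0,0.05],[0,0,0.005,0,0.05],[0,0,0,0,0.05]]';python3 steer.py '[[0,0,0,0,0.0],[0,0,0,0,0.0],[0,0,0,0,0.0],[0,0,0,0,0.0],[0,0,0,0,0.0],[0,0,0,0,0.0],[0,0,0,0,0.0],[0,0,0,0,0.0]]'
```

```text
time_s: 7.15
tcp_pos: [0.588, 0.196, 0.0198]
tool_rot: [-0.0, 0.975, -0.221, 0.0]
contact_force: [-0.4, 0.3, -0.3]
grip_width: 0.0503
grasp_force: 0.0
time_s: 7.95
tcp_pos: [0.5882, 0.1961, 0.0201]
tool_rot: [-0.0, 0.975, -0.221, 0.0]
contact_force: [-0.2, 0.8, 1.1]
grip_width: 0.0122
grasp_force: 27.6
```

That's a solid grip at 12.2 mm, the wall thickness. I'll lift, then check.

```bash
python3 steer.py '[[0,0,-0.01,0,0.0],[0,0,-0.02,0,0.0],[0,0,-0.03,0,0.0],[0,0,-0.03,0,0.0],[0,0,-0.03,0,0.0],[0,0,-0.02,0,0.0],[0,0,-0.01,0,0.0],[0,0,0,0,0.0],[0,0,0,0,0.0]]'
python3 - <<'E'
from h import *
to(HEAD-.040*JY+np.array([0,0,.17]))
S=grab("scene");o=manip.observe()
q=proj(S,[o["tcp_pos"],o["tcp_pos"]+[0,0,.019]]);print(q)
u,v=q[1].astype(int);print(u,v)
cv2.imwrite("pics/g.png",cv2.resize(S["img"][v-40:v+40,u-45:u+55],None,fx=6,fy=6,interpolation=cv2.INTER_CUBIC))
H,Sa,V=cv2.split(cv2.cvtColor(S["img"],cv2.COLOR_BGR2HSV));m=((H>100)&(H<122)&(Sa>90)).astype(np.uint8);w=np.zeros_like(m);w[v-30:v+45,u-30:u+40]=m[v-30:v+45,u-30:u+40]
c=big(w);print(c.min(0),c.max(0))
for r in range(c[:,1].min(),c[:,1].max()+1):
    x=c[c[:,1]==r][:,0];print(r,x.min(),x.max(),end="; ")
C=o["tcp_pos"]+.040*JY;a=np.linspace(0,6.28,60)
for r,h in((.046,.038),(.0415,-.020)):
    q=proj(S,np.c_[C[0]+r*np.cos(a),C[1]+r*np.sin(a),0*a+C[2]+h]);print(h,q.min(0),q.max(0))
E
```

```text
time_s: 8.85
tcp_pos: [0.587, 0.1956, 0.1682]
tool_rot: [0.001, 0.975, -0.221, -0.001]
contact_force: [0.1, -0.1, -3.6]
grip_width: 0.012
grasp_force: 29.7
tcp [0.587  0.1956 0.1682] go [ 0.084   0.302  -0.0014] az -25.51 tilt [-0.0025 -0.0008]
[[261.95583969 180.85032595]
 [261.7509769  176.31068739]]
261 176
[248 166] [270 186]
166 259 259; 167 254 265; 168 250 269; 169 249 270; 170 248 270; 171 249 270; 172 249 270; 173 249 270; 174 249 270; 175 249 270; 176 250 270; 177 250 269; 178 250 269; 179 250 269; 180 250 269; 181 251 269; 182 251 269; 183 250 269; 184 251 267; 185 253 266; 186 257 261; 0.038 [247.06744497 164.1602413 ] [270.73383815 172.51371136]
-0.02 [249.0402329  177.93122669] [270.07911404 185.9691835 ]
```

View pics/g.png

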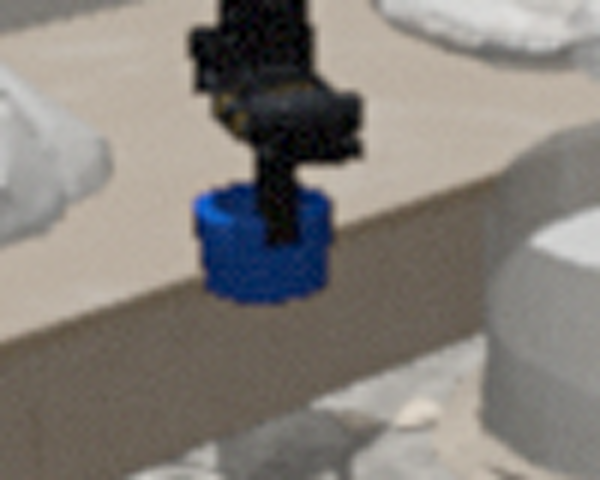

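The cup hangs level and sits where the TCP predicts: foot bottom at row 186 seen, 186 predicted. The outer tip is at (262,176), about 20 mm above the reported TCP and 18 mm below the rim, so it will clear the cup-head by about 10 mm. Carrying it over now.

```bash
python3 steer.py '[[0.005,0.02,0,0,0.0],[0.01,0.035,0,0,0.0],[0.011,0.04,0,0,0.0],[0.011,0.04,0,0,0.0],[0.011,0.04,0,0,0.0],[0.011,0.04,0,0,0.0],[0.011,0.04,0,0,0.0],[0.009,0.03,0,0,0.0],[0.005,0.017,0,0,0.0],[0,0,0,0,0.0],[0,0,0,0,0.0]]'
python3 - <<'E'
from h import *
to(HEAD-.040*JY+np.array([0,0,.090]))
for n in("scene","top"):
    f=grab(n);H,S,V=cv2.split(cv2.cvtColor(f["img"],cv2.COLOR_BGR2HSV));m=((H>100)&(H<122)&(S>90)).astype(np.uint8);w=np.zeros_like(m)
    o=manip.observe();C=o["tcp_pos"]+.040*JY
    u,v=proj(f,C)[0].astype(int);w[v-30:v+30,u-30:u+30]=m[v-30:v+30,u-30:u+30]
    c=big(w);print(n,u,v,"seen",c.min(0),c.max(0),w.sum());a=np.linspace(0,6.28,60)
    for r,h in((.046,.038),(.0415,-.020)):
        q=proj(f,np.c_[C[0]+r*np.cos(a),C[1]+r*np.sin(a),0*a+C[2]+h]);print(h,q.min(0),q.max(0))
f=grab("top");i=f["img"];S=cv2.cvtColor(i,cv2.COLOR_BGR2HSV)
cv2.imwrite("pics/top3.png",i)
E
```

```text
time_s: 10.0
tcp_pos: [0.5329, -0.1125, 0.1683]
tool_rot: [-0.0, 0.975, -0.221, -0.001]
contact_force: [0.2, 0.1, -3.2]
grip_width: 0.0116
grasp_force: 29.9
tcp [ 0.5329 -0.1125  0.1683] go [0.0003 0.0006 0.0783] az -25.56 tilt [-0.0023  0.0013]
scene 305 204 seen [293 192] [318 215] 464
0.038 [291.73395774 189.35287538] [318.8137803  200.55494375]
-0.02 [293.24567218 204.83771957] [317.26904177 215.56409891]
top 301 206 seen [288 207] [310 220] 162
0.038 [285.18793455 187.7919334 ] [317.56528806 219.57539093]
-0.02 [287.90704134 193.62310188] [315.78188974 221.03223837]
```

```bash
python3 steer.py '[[0,0.001,0.02,0,0.0],[0,0,0.03,0,0.0],[0,0,0.02,0,0.0],[0,0,0.01,0,0.0],[0,0,0.005,0,0.0],[0,0,0.005,0,0.0],[0,0,0.003,0,0.0],[0,0,0,0,0.0]]'; python3 steer.py '[[0,0,0.004,0,0.0],[0,0,0.004,0,0.0],[0,0,0.003,0,0.0],[0,0,0,0,0.0]]'
```

```text
time_s: 10.95
tcp_pos: [0.5336, -0.1137, 0.0772]
tool_rot: [0.0, 0.975, -0.221, 0.0]
contact_force: [-0.6, 0.5, -2.9]
grip_width: 0.0122
grasp_force: 29.9
time_s: 11.35
tcp_pos: [0.5328, -0.1136, 0.065]
tool_rot: [-0.0, 0.975, -0.221, -0.001]
contact_force: [-0.4, -0.2, -3.5]
grip_width: 0.0114
grasp_force: 29.9
```

```bash
python3 steer.py '[[0,0,0.003,0,0.0],[0,0,0.002,0,0.0],[0,0,0.002,0,0.0],[0,0,0,0,0.0]]'; python3 steer.py '[[0,0,0.001,0,0.0],[0,0,0.001,0,0.0],[0,0,0,0,0.0]]'
```

```text
time_s: 11.75
tcp_pos: [0.533, -0.1136, 0.0583]
tool_rot: [-0.0, 0.975, -0.221, -0.0]
contact_force: [0.4, 0.1, -2.3]
grip_width: 0.0119
grasp_force: 29.9
time_s: 12.05
tcp_pos: [0.5335, -0.1139, 0.0572]
tool_rot: [0.0, 0.975, -0.221, 0.0]
contact_force: [-0.6, -0.3, -1.0]
grip_width: 0.0118
grasp_force: 30.0
```

Weight is starting to come off the gripper. I'll settle it a little more, then open and rise.

```bash
python3 steer.py '[[0,0,0.001,0,0.0],[0,0,0.001,0,0.0],[0,0,0,0,0.0]]';  python3 steer.py '[[0,0,0,0,0.02],[0,0,0,0,0.03],[0,0,0,0,0.03],[0,0,0,0,0.03],[0,0,0,0,0.03],[0,0,0,0,0.03]]'; python3 steer.py '[[0,0,-0.01,0,0.03],[0,0,-0.02,0,0.03],[0,0,-0.03,0,0.03],[0,0,-0.04,0,0.03],[0,0,-0.03,0,0.09],[0,0,-0.01,0,0.09],[0,0,0,0,0.09]]'; python3 -c "
from h import *
to([.450,.1365,.19])"
```

```text
time_s: 12.35
tcp_pos: [0.5338, -0.1142, 0.056]
tool_rot: [0.0, 0.975, -0.221, 0.001]
contact_force: [-2.5, -2.3, 5.1]
grip_width: 0.012
grasp_force: 30.4
time_s: 12.95
tcp_pos: [0.5332, -0.1136, 0.0546]
tool_rot: [-0.0, 0.975, -0.221, -0.0]
contact_force: [0.5, 0.0, -0.3]
grip_width: 0.0303
grasp_force: 0.0
time_s: 13.65
tcp_pos: [0.5344, -0.114, 0.197]
tool_rot: [0.0, 0.975, -0.221, 0.002]
contact_force: [0.4, 0.0, -0.3]
grip_width: 0.0486
grasp_force: 0.0
tcp [ 0.5344 -0.114   0.197 ] go [-0.1841 -0.1898  0.0064] az -25.51 tilt [ 0.004  -0.0013]
```

```bash
python3 steer.py '[[-0.02,-0.02,0,0,0.088],[-0.034,-0.035,0,0,0.088],[-0.04,-0.04,0,0,0.088],[-0.04,-0.04,0,0,0.088],[-0.03,-0.035,0,0,0.088],[-0.02,-0.02,0,0,0.088],[0,0,0,0,0.088],[0,0,0,0,0.088]]'
python3 - <<'E'
from h import *
to([.450,.1365,.042])
T,S=grab("top"),grab("scene");cen={}
for n,f,b in(("top",T,(slice(185,240),slice(275,330))),("scene",S,(slice(195,265),slice(270,345)))):
    H,Sa,V=cv2.split(cv2.cvtColor(f["img"],cv2.COLOR_BGR2HSV));m=((H>100)&(H<122)&(Sa>90)).astype(np.uint8);w=np.zeros_like(m);w[b]=m[b]
    c=big(w);r,e=farfix(f,c,.094,.046-(.0016 if n=="top" else .0012));print(n,r,e,c.min(0),c.max(0));cen[n]=proj(f,[*r,.094])
print(tri(T,cen["top"],S,cen["scene"]))
a=np.linspace(0,6.28,60);q=proj(S,np.c_[.55+.046*np.cos(a),-.077+.046*np.sin(a),0*a+.094]);print("home rim box scene",q.min(0),q.max(0))
q=proj(T,np.c_[.55+.046*np.cos(a),-.077+.046*np.sin(a),0*a+.094]);print("top",q.min(0),q.max(0))
# mould edges again, scene
E
```

```text
time_s: 14.45
tcp_pos: [0.4523, 0.1247, 0.1927]
tool_rot: [0.001, 0.975, -0.22, -0.001]
contact_force: [1.0, -0.6, 0.7]
grip_width: 0.0878
grasp_force: 0.0
tcp [0.4523 0.1247 0.1927] go [-0.0068 -0.01    0.1507] az -25.42 tilt [-0.0032 -0.001 ]
top [ 0.55140294 -0.07754019] 0.0020569520693072482 [288 196] [317 225]
scene [ 0.54245793 -0.0874069 ] 0.0036930464795746354 [294 220] [318 238]
(array([ 0.55277634, -0.07732615,  0.08611911]), np.float64(1.5260957404882397e-05))
home rim box scene [292.24751594 218.03199805] [318.48431103 230.54063919]
top [287.83671095 196.13602564] [317.45437538 225.30548786]
```

The blue cup is home and centred at (0.551,-0.0775), with the same height bias as it showed on the table. Now for the mould.

```bash
python3 steer.py '[[-0.007,-0.01,0.02,0,0.088],[0,0,0.03,0,0.088],[0,0,0.03,0,0.088],[0,0,0.03,0,0.088],[0,0,0.02,0,0.088],[0,0,0.012,0,0.088],[0,0,0.008,0,0.088],[0,0,0,0,0.088],[0,0,0,0,0.088]]'; python3 steer.py '[[0,0,0,0,0.04],[0,0,0,0,0.04],[0,0,0,0,0.04],[0,0,0,0,0.04],[0,0,0,0,0.04],[0,0,0,0,0.04]]'
```

```text
time_s: 15.45
tcp_pos: [0.4523, 0.1366, 0.0457]
tool_rot: [-0.0, 0.975, -0.221, 0.001]
contact_force: [0.8, -0.1, 0.8]
grip_width: 0.088
grasp_force: 0.0
time_s: 16.05
tcp_pos: [0.4517, 0.1367, 0.0452]
tool_rot: [-0.0, 0.975, -0.221, 0.0]
contact_force: [-0.3, -1.0, 3.7]
grip_width: 0.0632
grasp_force: 30.7
```

```bash
python3 steer.py '[[0,0,-0.01,0,0.04],[0,0,-0.02,0,0.04],[0,0,-0.03,0,0.04],[0,0,-0.04,0,0.04],[0,0,-0.03,0,0.04],[0,0,-0.02,0,0.04],[0,0,-0.01,0,0.04],[0,0,0,0,0.04],[0,0,0,0,0.04]]'
python3 - <<'E'
from h import *
to([.5505,-.0775,.205])
f=grab("scene");o=manip.observe();C=o["tcp_pos"];a=np.linspace(0,6.28,60)
for r,h in((.0325,.037),(.028,-.045)):
    q=proj(f,np.c_[C[0]+r*np.cos(a),C[1]+r*np.sin(a),0*a+C[2]+h]);print(h,q.min(0),q.max(0))
u,v=proj(f,C)[0].astype(int)
cv2.imwrite("pics/k.png",cv2.resize(f["img"][v-40:v+40,u-40:u+40],None,fx=7,fy=7,interpolation=cv2.INTER_CUBIC));print(u-40,v-40)
E
```

```text
time_s: 16.95
tcp_pos: [0.4506, 0.1366, 0.2034]
tool_rot: [0.0, 0.975, -0.221, -0.001]
contact_force: [-0.4, -0.5, -2.8]
grip_width: 0.0633
grasp_force: 30.7
tcp [0.4506 0.1366 0.2034] go [ 0.1823  0.1502 -0.0018] az -25.5 tilt [-0.0022 -0.0003]
0.037 [232.67939581 173.54603805] [251.48134589 180.49540044]
-0.045 [235.57565554 194.90774878] [251.40178518 201.46997402]
202 146
```

View pics/k.png

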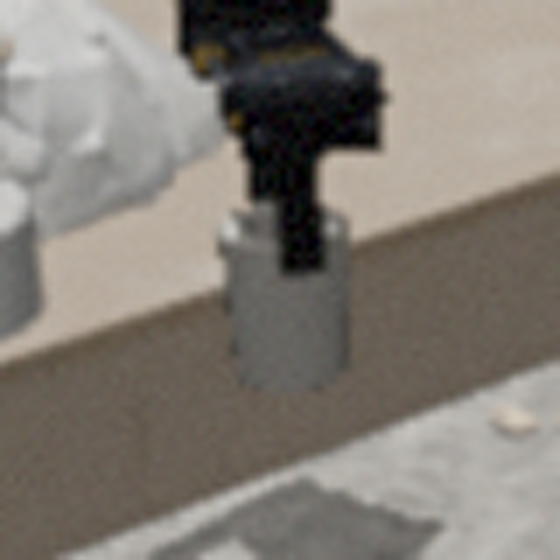

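The mould hangs upright, with its rim at columns 233–251.6 and its foot at row 201, matching the prediction. Carrying it over the blue cup.

```bash
python3 steer.py '[[0.01,0.008,0,0,0.04],[0.025,0.02,0,0,0.04],[0.03,0.025,0,0,0.04],[0.03,0.025,0,0,0.04],[0.03,0.025,0,0,0.04],[0.028,0.023,0,0,0.04],[0.02,0.016,0,0,0.04],[0.009,0.008,0,0,0.04],[0,0,0,0,0.04],[0,0,0,0,0.04]]'; python3 -c "
from h import *
to([.5507,-.0775,.087])"
```

```text
time_s: 18.0
tcp_pos: [0.5505, -0.0766, 0.204]
tool_rot: [-0.0, 0.975, -0.221, -0.001]
contact_force: [-0.6, -0.5, -2.0]
grip_width: 0.0634
grasp_force: 30.7
tcp [ 0.5505 -0.0766  0.204 ] go [0.0008 0.0007 0.117 ] az -25.51 tilt [-0.0015  0.0009]
```

```bash
python3 steer.py '[[0,0.001,0.02,0,0.04],[0,0,0.03,0,0.04],[0,0,0.015,0,0.04],[0,0,0.01,0,0.04],[0,0,0.008,0,0.04],[0,0,0.006,0,0.04],[0,0,0.006,0,0.04],[0,0,0.006,0,0.04],[0,0,0.003,0,0.04],[0,0,0,0,0.04]]'; python3 steer.py '[[0,0,0.003,0,0.04],[0,0,0.003,0,0.04],[0,0,0.002,0,0.04],[0,0,0,0,0.04]]'
```

```text
time_s: 19.0
tcp_pos: [0.5506, -0.0781, 0.1004]
tool_rot: [0.0, 0.975, -0.221, -0.0]
contact_force: [-0.3, 0.4, -2.9]
grip_width: 0.0633
grasp_force: 30.7
time_s: 19.4
tcp_pos: [0.5509, -0.0781, 0.0927]
tool_rot: [0.0, 0.975, -0.221, 0.0]
contact_force: [0.5, 0.3, -1.8]
grip_width: 0.0632
grasp_force: 30.7
```

```bash
python3 steer.py '[[0,0,0.002,0,0.04],[0,0,0.002,0,0.04],[0,0,0.001,0,0.04],[0,0,0,0,0.04]]'; python3 steer.py '[[0,0,0.001,0,0.04],[0,0,0.001,0,0.04],[0,0,0,0,0.04]]'
```

```text
time_s: 19.8
tcp_pos: [0.5507, -0.0781, 0.0877]
tool_rot: [0.0, 0.975, -0.221, 0.0]
contact_force: [1.8, -0.9, -1.6]
grip_width: 0.0632
grasp_force: 30.7
time_s: 20.1
tcp_pos: [0.5511, -0.0782, 0.0872]
tool_rot: [0.0, 0.975, -0.221, 0.0]
contact_force: [-1.7, -2.1, 5.0]
grip_width: 0.0632
grasp_force: 30.7
```

The mould is seated, with 5 N of contact on it. I'll release, rise clear of everything, and turn to line up with the bar.

```bash
python3 steer.py '[[0,0,0,0,0.075],[0,0,0,0,0.085],[0,0,0,0,0.085],[0,0,0,0,0.085],[0,0,0,0,0.085]]'; python3 steer.py '[[0,0,-0.01,0,0.085],[0,0,-0.02,0,0.085],[-0.01,0,-0.03,0,0.085],[-0.02,0,-0.045,0,0.085],[-0.02,0,-0.045,0,0.085],[0,0,-0.045,0,0.085],[0,0,-0.045,0,0.05],[0,0,-0.03,0,0.05],[0,0,-0.015,0,0.05]]'; python3 steer.py '[[0,0,0,-0.15,0.05],[0,0,0,-0.15,0.05],[0,0,0,-0.15,0.05],[0,0,0,-0.15,0.05],[0,0,0,-0.15,0.05],[0,0,0,-0.15,0.05],[0,0,0,-0.15,0.05],[0,0,0,-0.15,0.05],[0,0,0,-0.15,0.05],[0,0,0,-0.15,0.05],[0,0,0,-0.071,0.05],[0,0,0,0,0.05]]'
python3 - <<'E'
from h import *
T,S=grab("top"),grab("scene")
to(HEAD+.143*JX-.038*JY+np.array([0,0,.36]))
for n,f in(("top",T),("scene",S)):
    x,y,z=.5507,-.0775,.124;a=np.linspace(0,6.28,60)
    q=proj(f,np.c_[x+.0325*np.cos(a),y+.0325*np.sin(a),0*a+z]);print(n,q.min(0),q.max(0))
s=lambda f:cv2.resize(f["img"][120:250,250:380],None,fx=3,fy=3,interpolation=cv2.INTER_CUBIC)
cv2.imwrite("pics/n.png",np.hstack([s(T),s(S)]))
E
```

```text
time_s: 20.6
tcp_pos: [0.5504, -0.0778, 0.0854]
tool_rot: [-0.0, 0.975, -0.221, -0.0]
contact_force: [0.2, -0.4, -0.0]
grip_width: 0.085
grasp_force: 0.0
time_s: 21.5
tcp_pos: [0.5062, -0.0566, 0.3758]
tool_rot: [-0.0, 0.975, -0.221, 0.003]
contact_force: [-0.5, 0.8, 0.4]
grip_width: 0.0668
grasp_force: 0.0
time_s: 22.7
tcp_pos: [0.5051, -0.0564, 0.3696]
tool_rot: [-0.001, 0.846, 0.534, -0.001]
contact_force: [0.2, 0.3, 0.5]
grip_width: 0.0502
grasp_force: 0.0
tcp [ 0.5053 -0.0564  0.37  ] go [-0.037   0.1923  0.0097] az 64.41 tilt [-0.0014  0.0003]
top [291.91596126 198.2189693 ] [313.32543753 219.28466028]
scene [296.28221665 212.27625483] [314.97058786 220.87835437]
```

View pics/n.png

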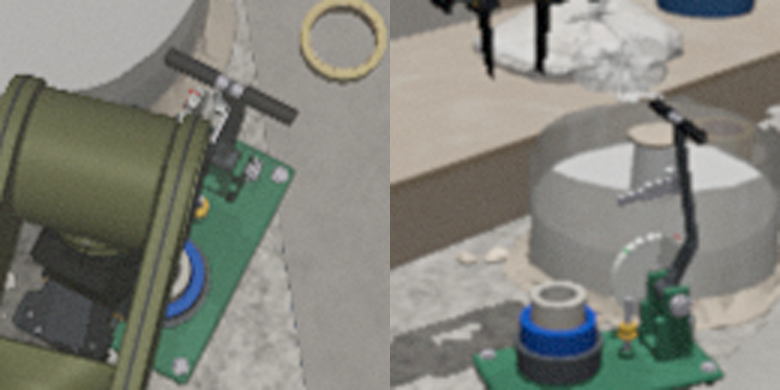

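The picture shows the mould in the blue cup in the cup-head, with the rim at scene pixels (297–315, 214), upright. The arm is parked, with its bar at top pixels (305–348,138–158). Now to the right grip.

```bash
python3 steer.py '[[-0.01,0.02,0,0,0.05],[-0.01,0.04,0,0,0.05],[-0.01,0.045,0,0,0.05],[-0.007,0.045,0,0,0.05],[0,0.03,0,0,0.05],[0,0.012,0,0,0.05],[0,0,0.01,0,0.05],[0,0,0,0,0.05]]'
python3 - <<'E'
from h import *
to(HEAD+.144*JX-.038*JY+np.array([0,0,.286]))
S=grab("scene");y=manip.observe()["tcp_pos"]
a=HEAD+.143*JX+[0,0,.319];print("bar ends proj",proj(S,[a-.064*JY,a+.064*JY]),"tips proj",proj(S,[y+.025*JX+[0,0,.02],y-.025*JX+[0,0,.02]]))
g=cv2.cvtColor(S["img"],cv2.COLOR_BGR2GRAY)
i=S["img"];cv2.imwrite("pics/s5.png",cv2.resize(i[90:190,290:410],None,fx=5,fy=5,interpolation=cv2.INTER_CUBIC))
E
```

```text
time_s: 23.6
tcp_pos: [0.6618, -0.1717, 0.3586]
tool_rot: [-0.001, 0.846, 0.534, -0.001]
contact_force: [-0.2, -0.3, -0.1]
grip_width: 0.0503
grasp_force: 0.0
tcp [ 0.6618 -0.1717  0.3586] go [-0.0006  0.0026  0.0726] az 64.5 tilt [-0.0034  0.0013]
bar ends proj [[353.17331862 165.17334108]
 [337.32697847 153.20230728]] tips proj [[356.96247441 144.35038616]
 [343.15198764 145.86372105]]
```

The bar in the last picture, at scene (337,153) to (354,166), matches its projection. Descending on it.

```bash
python3 steer.py '[[0,0.003,0.02,0,0.05],[0,0,0.02,0,0.05],[0,0,0.015,0,0.05],[0,0,0.01,0,0.05],[0,0,0.007,0,0.05],[0,0,0,0,0.05]]'; python3 steer.py '[[0,0,0,0,0],[0,0,0,0,0],[0,0,0,0,0],[0,0,0,0,0],[0,0,0,0,0],[0,0,0,0,0]]'
```

```text
time_s: 24.25
tcp_pos: [0.6651, -0.1735, 0.288]
tool_rot: [-0.0, 0.846, 0.534, -0.0]
contact_force: [0.6, -1.2, 0.7]
grip_width: 0.0501
grasp_force: 0.0
time_s: 24.85
tcp_pos: [0.6638, -0.1729, 0.2893]
tool_rot: [-0.002, 0.846, 0.534, -0.001]
contact_force: [-6.9, 3.0, 3.0]
grip_width: 0.0172
grasp_force: 30.0
```

Bar gripped at 17 mm. Working out the arc's steps in tool axes.

Run:
```python
import numpy as np
q=np.arange(0,1.351,.09);e=1.4-q
x=140-215*np.cos(e)+40*np.sin(e);z=100+215*np.sin(e)+40*np.cos(e)
print(np.c_[q[1:],np.diff(x),-np.diff(z),x[1:],z[1:]].round(1))
```

```text
[[ 1.000e-01 -1.970e+01  6.000e-01  1.232e+02  3.180e+02]
 [ 2.000e-01 -1.950e+01  2.400e+00  1.037e+02  3.157e+02]
 [ 3.000e-01 -1.920e+01  4.100e+00  8.440e+01  3.115e+02]
 [ 4.000e-01 -1.880e+01  5.800e+00  6.570e+01  3.057e+02]
 [ 4.000e-01 -1.820e+01  7.500e+00  4.750e+01  2.982e+02]
 [ 5.000e-01 -1.740e+01  9.100e+00  3.000e+01  2.890e+02]
 [ 6.000e-01 -1.650e+01  1.060e+01  1.350e+01  2.784e+02]
 [ 7.000e-01 -1.550e+01  1.210e+01 -2.000e+00  2.663e+02]
 [ 8.000e-01 -1.440e+01  1.340e+01 -1.640e+01  2.529e+02]
 [ 9.000e-01 -1.310e+01  1.470e+01 -2.950e+01  2.382e+02]
 [ 1.000e+00 -1.170e+01  1.580e+01 -4.120e+01  2.224e+02]
 [ 1.100e+00 -1.030e+01  1.680e+01 -5.150e+01  2.056e+02]
 [ 1.200e+00 -8.700e+00  1.760e+01 -6.020e+01  1.880e+02]
 [ 1.300e+00 -7.100e+00  1.840e+01 -6.730e+01  1.696e+02]
 [ 1.300e+00 -5.400e+00  1.890e+01 -7.270e+01  1.507e+02]]
```

```bash
python3 steer.py '[[0,-0.0197,0.0006,0,0],[0,-0.0195,0.0024,0,0],[0,-0.0192,0.0041,0,0],[0,-0.0188,0.0058,0,0],[0,-0.0182,0.0075,0,0],[0,-0.0174,0.0091,0,0],[0,0,0,0,0]]'
cat >> h.py <<'E'
def joint():
    "profile arm angle from where the grasped bar should be (grip at TCP+dz)"
    o=manip.observe();p=np.array(o["tcp_pos"])-HEAD
    X=p@JX;Z=p[2]+.030
    print("bar x,z",round(X*1e3,1),round(Z*1e3,1),"y",round(p@JY*1e3,1),"q from dir",round(1.4-(np.arctan2(Z-.1,.14-X)-np.arctan2(40,215)),3),"rad",round(np.hypot(Z-.1,.14-X),4),"F",np.round([o["contact_force"]@JX,o["contact_force"]@JY,o["contact_force"][2]],1))
E
python3 -c "
from h import *
joint()"
```

```text
time_s: 25.55
tcp_pos: [0.5641, -0.1246, 0.261]
tool_rot: [0.001, 0.846, 0.534, 0.002]
contact_force: [3.1, 1.1, 4.7]
grip_width: 0.0171
grasp_force: 30.0
bar x,z 33.2 291.0 y -36.9 q from dir 0.523 rad 0.2188 F [2.3 2.3 4.7]
```

```bash
python3 steer.py '[[0,-0.0165,0.0106,0,0],[0,-0.0155,0.0121,0,0],[0,-0.0144,0.0134,0,0],[0,-0.0131,0.0147,0,0],[0,-0.0117,0.0158,0,0],[0,-0.0103,0.0168,0,0],[0,0,0,0,0]]'; python3 -c "
from h import *
joint()"
```

```text
time_s: 26.25
tcp_pos: [0.4905, -0.0896, 0.1762]
tool_rot: [-0.0, 0.846, 0.534, 0.001]
contact_force: [0.5, 2.5, 8.5]
grip_width: 0.0171
grasp_force: 30.0
bar x,z -48.3 206.2 y -37.0 q from dir 1.07 rad 0.2162 F [-0.6  2.5  8.5]
```

```bash
python3 steer.py '[[0,-0.0045,0.0088,0,0],[0,-0.0042,0.0088,0,0],[0,-0.0037,0.0091,0,0],[0,-0.0034,0.0093,0,0],[0,0,0,0,0]]'
python3 - <<'E'
from h import *
joint()
f=grab("scene");cv2.imwrite("pics/s6.png",f["img"])
# pointer angle: red pixels near the sector, and green band
H,S,V=cv2.split(cv2.cvtColor(f["img"],cv2.COLOR_BGR2HSV))
b=HEAD+.14*JX+.047*JY+[0,0,.1]
u,v=proj(f,b)[0].astype(int);print("hinge px",u,v)
for nm,m in(("red",((H<8)|(H>172))&(S>90)),("green",(H>45)&(H<72)&(S>90)&(V>120))):
    w=np.zeros_like(m);w[v-28:v+12,u-28:u+28]=m[v-28:v+12,u-28:u+28];ys,xs=np.nonzero(w);print(nm,list(zip(xs,ys))[:60])
E
```

```text
time_s: 26.75
tcp_pos: [0.4759, -0.0827, 0.1409]
tool_rot: [-0.001, 0.846, 0.534, -0.0]
contact_force: [-3.7, 3.6, 10.1]
grip_width: 0.0177
grasp_force: 30.0
bar x,z -64.4 170.9 y -37.1 q from dir 1.25 rad 0.2163 F [-5.   1.7 10.1]
hinge px 336 210
red [(np.int64(313), np.int64(186))]
green []
```

```bash
python3 steer.py '[[0,-0.0025,0.006,0,0],[0,-0.0016,0.006,0,0],[0,-0.0012,0.005,0,0],[0,0,0,0,0],[0,0,0,0,0]]'
python3 - <<'E'
from h import *
joint()
f=grab("scene")
n=JY
def ang(img,tag):
    hsv=cv2.cvtColor(img,cv2.COLOR_BGR2HSV);H,S,V=[c.astype(int) for c in cv2.split(hsv)]
    u,v=336,210;B=np.s_[v-35:v+15,u-35:u+30]
    for nm,m in(("red",((H<10)|(H>170))&(S>50)&(V>60)),("green",(H>40)&(H<72)&(S>60)&(V>110))):
        w=np.zeros(m.shape,bool);w[B]=m[B];ys,xs=np.nonzero(w)
        if len(xs)==0:print(tag,nm,"none");continue
        c,d=ray(f,np.c_[xs,ys]);P0=HEAD+.047*JY;t=((P0-c)@n)/(d@n);p=c+d*t[:,None]-HEAD
        X=p@JX-.14;Z=p[:,2]-.1;r=np.hypot(X,Z);k=(r>.03)&(r<.08)
        print(tag,nm,[(int(a),int(b),int(s),round(float(g),2),int(rr*1e3)) for a,b,s,g,rr in zip(xs[k],ys[k],S[ys[k],xs[k]],np.arctan2(Z,-X)[k],r[k])][:25])
ang(cv2.imread("pics/scene1.png"),"parked");ang(cv2.imread("pics/s6.png"),"1.25");ang(f["img"],"now")
cv2.imwrite("pics/s7.png",f["img"])
E
```

```text
time_s: 27.3
tcp_pos: [0.4713, -0.0805, 0.1248]
tool_rot: [-0.001, 0.846, 0.534, -0.0]
contact_force: [-5.9, 3.8, 11.4]
grip_width: 0.0172
grasp_force: 30.0
bar x,z -69.5 154.8 y -37.0 q from dir 1.328 rad 0.2166 F [-6.9  0.9 11.4]
parked red [(345, 198, 69, 2.17, 57), (346, 199, 56, 2.29, 56)]
parked green none
1.25 red none
1.25 green [(328, 203, 64, 0.82, 51)]
now red none
now green none
```

Run:
```python
from h import *
F={"scene":grab("scene"),"top":grab("top")}
cv2.imwrite("pics/t7.png",F["top"]["img"])
joint()
for n,f in F.items():
    old=cv2.imread(f"pics/{n}1.png")
    for a in (2.23,1.2,1.1,1.0,.95,.9,.85,.8,.75,.7,.6):
        p=HEAD+.047*JY+(.14-.056*np.cos(a))*JX+[0,0,.1+.056*np.sin(a)]
        u,v=np.round(proj(f,p)[0]).astype(int)
        def best(i):
            w=i[v-2:v+3,u-2:u+3].reshape(-1,3).astype(int);return w[np.argmax(w[:,2]-w[:,1])].tolist(),w[np.argmax(w[:,1]-w[:,2])].tolist()
        print(n,a,u,v,"now red,green",best(f["img"]),"parked",best(old))
```

```text
bar x,z -69.5 154.9 y -37.0 q from dir 1.328 rad 0.2166 F [-8.5  2.  10.5]
scene 2.23 345 199 now red,green ([148, 151, 154], [148, 152, 149]) parked ([121, 124, 166], [148, 152, 150])
scene 1.2 332 199 now red,green ([145, 147, 151], [146, 150, 148]) parked ([146, 149, 151], [145, 150, 148])
scene 1.1 331 200 now red,green ([163, 172, 185], [146, 150, 148]) parked ([145, 146, 149], [201, 206, 201])
scene 1.0 329 201 now red,green ([163, 172, 185], [129, 168, 130]) parked ([139, 144, 148], [146, 182, 139])
scene 0.95 329 201 now red,green ([163, 172, 185], [129, 168, 130]) parked ([139, 144, 148], [146, 182, 139])
scene 0.9 328 202 now red,green ([163, 172, 185], [129, 168, 130]) parked ([139, 144, 148], [146, 182, 139])
scene 0.85 328 202 now red,green ([163, 172, 185], [129, 168, 130]) parked ([139, 144, 148], [146, 182, 139])
scene 0.8 327 203 now red,green ([163, 172, 185], [129, 168, 130]) parked ([138, 140, 145], [146, 182, 139])
scene 0.75 327 203 now red,green ([163, 172, 185], [129, 168, 130]) parked ([138, 140, 145], [146, 182, 139])
scene 0.7 326 204 now red,green ([119, 1
[... 612 characters left out ...]
d,green ([70, 74, 138], [147, 164, 143]) parked ([188, 191, 194], [95, 144, 81])
top 0.9 305 171 now red,green ([70, 74, 138], [147, 164, 143]) parked ([195, 196, 198], [95, 144, 81])
top 0.85 304 171 now red,green ([70, 74, 138], [147, 164, 143]) parked ([195, 196, 198], [95, 144, 81])
top 0.8 304 172 now red,green ([70, 74, 138], [147, 164, 143]) parked ([179, 181, 182], [95, 144, 81])
top 0.75 304 173 now red,green ([92, 110, 155], [147, 164, 143]) parked ([160, 161, 163], [95, 144, 81])
top 0.7 303 173 now red,green ([92, 110, 155], [147, 164, 143]) parked ([160, 161, 163], [95, 144, 81])
top 0.6 303 175 now red,green ([169, 173, 175], [77, 88, 73]) parked ([137, 139, 142], [70, 78, 61])
```

In the top view the red pointer is right over the green band. I'll compare the centroids.

Run:
```python
from h import *
f=manip.grab_frame("top");n=f["img"].astype(float);o=cv2.imread("pics/top1.png").astype(float)
B=np.s_[160:182,294:314];ys,xs=np.mgrid[160:182,294:314]
red=np.clip(n[...,2]-n[...,1]-12,0,None)[B]
gr=lambda i:np.clip(i[...,1]-(i[...,2]+i[...,0])/2-12,0,None)[B]
def pr(t,w):
    c=[(xs*w).sum()/w.sum(),(ys*w).sum()/w.sum()];print(t,np.round(c,2),"px",[(int(a),int(b),int(v)) for a,b,v in zip(xs[w>6],ys[w>6],w[w>6])][:24])
g=gr(o);g[(ys-160)>16]=0
pr("red now",red);pr("green parked",g);g2=gr(n);g2[(ys-160)>16]=0;pr("green now",g2)
print([(a,np.round(proj(f,HEAD+.047*JY+(.14-.056*np.cos(a))*JX+[0,0,.1+.056*np.sin(a)])[0],2).tolist()) for a in(.84,.88,.92)])
joint();print(manip.observe()["dq"].round(3))
```

```text
red now [303.33 169.88] px [(302, 169, 13), (303, 169, 46), (302, 170, 23), (303, 170, 48), (304, 170, 13), (304, 171, 14), (305, 171, 35)]
green parked [307.19 172.78] px [(303, 170, 14), (304, 170, 9), (303, 171, 21), (304, 171, 44), (305, 171, 36), (305, 172, 14), (306, 172, 23), (312, 174, 6), (313, 174, 10), (300, 175, 6), (312, 175, 8), (313, 175, 23), (309, 176, 19), (313, 176, 17)]
green now [309.63 174.53] px [(304, 172, 7), (301, 173, 6), (313, 174, 9), (312, 175, 8), (313, 175, 22), (300, 176, 7), (309, 176, 17), (313, 176, 15)]
[(0.84, [304.22, 171.45]), (0.88, [304.47, 170.84]), (0.92, [304.73, 170.22])]
bar x,z -69.5 154.9 y -37.0 q from dir 1.328 rad 0.2166 F [-7.3  0.7 10.5]
[-0.001  0.001 -0.     0.     0.     0.001]
```

The pointer sits within the band, a touch short of the middle, which agrees with 1.328. One small nudge toward the middle.

```bash
python3 steer.py '[[0,-0.0015,0.0013,0,0],[0,-0.0005,0.0012,0,0],[0,0,0,0,0],[0,0,0,0,0],[0,0,0,0,0],[0,0,0,0,0]]'
python3 - <<'E'
from h import *
joint();print(manip.observe()["dq"].round(3))
f=manip.grab_frame("top");n=f["img"].astype(int);w=n[...,2]-n[...,1]
print([(x,y,int(w[y,x])) for y in range(165,176) for x in range(299,309) if w[y,x]>15])
S=grab("scene");H,Sa,V=cv2.split(cv2.cvtColor(S["img"],cv2.COLOR_BGR2HSV));m=((H>100)&(H<122)&(Sa>90)).astype(np.uint8);q=np.zeros_like(m);q[195:265,270:345]=m[195:265,270:345];c=big(q);print("blue scene",c.min(0),c.max(0))
E
```

```text
time_s: 28.1
tcp_pos: [0.471, -0.0803, 0.1231]
tool_rot: [0.0, 0.846, 0.534, 0.001]
contact_force: [-2.8, 2.9, 9.9]
grip_width: 0.0171
grasp_force: 30.0
bar x,z -69.9 153.1 y -37.0 q from dir 1.336 rad 0.2165 F [-3.7  1.4  9.9]
[-0.001 -0.001 -0.001  0.001 -0.     0.001]
[(303, 168, 22), (302, 169, 24), (303, 169, 50), (302, 170, 33), (303, 170, 54), (304, 170, 19), (304, 171, 29), (305, 171, 35)]
blue scene [293 222] [318 238]
```

```bash
python3 -c "
from plant import manip
print(manip.job_done())"
```

```text
the job is handed in; nothing more can be done
None
```

The job is handed in, though no verdict was returned: both parts are nested home in the cup-head, and the gripper is still holding the profile arm at an estimated 1.34 rad with about 10 N, its red pointer over the green band.

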